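# Hang the rinsed cups on the desk draining rack

### The arm

A 6-joint arm with a two-finger parallel gripper is mounted at the origin on the work surface. World frame = base frame: x ahead of the robot, y to its left, z up, the work surface at z = 0. Lengths are in m, angles in rad, forces in N, time in s.
With the tool pointing down it reaches from about 0.375 to 0.825 m from the base axis. Payload 5.5 kg.
Tool frame: the origin (TCP) lies midway between the tips of the shut fingers; the grasp point (between the pads) lies manip.tcp_to_grasp behind it (manip.tcp_to_grasp is the distance from the TCP to the grasp point, in m); z points along the fingers, y is the line along which they close (so a half turn about z gives the same grasp; the last joint's range is limited). The gripper opens to 85 mm and grips with 20 to 120 N. Pads are 22 mm wide; open, the fingers measure 114 mm over their backs; the gripper's body (76 mm by 85 mm) begins 54 mm behind the grasp point. The pads swing forward as they close: fully open they stand 13 mm farther back than shut.
Start: joints at [1.253, 0.314, -0.047, 1.21, 0, 1.571], TCP at [0.187, 0.57, 0.231] pointing down, gripper open.
Joint ranges: [-2.67, 2.67], [-0.69, 1.73], [-1.03, 1.25], [-2.08, 2.16], [-1.42, 1.45], [-3.14, 3.14]. Speed limits (rad/s): [2.39, 2.39, 3.01, 3.14, 3.14, 3.14].

### API

Orientations are given as a 3x3 rotation matrix whose columns are the frame's x, y, z axes.
In Python, from cell import manip, vision gives the robot as it stands.
- The arm moves only by the tool step_arm, never from a script. Its argument "steps" is a list of rows, each a list of 5 numbers: the shift along the tool's x, y, z in m, then the turn about the tool's z in rad, then the opening, from 0 (shut) to 1 (fully open). A call has 1 to 8 rows; each row shifts and turns the commanded pose from where the row before left it, along the tool's axes as they then stand; what a row does not reach is not made up. A row lasts 1/10 s, in which the tool goes at most 50 mm and 8.59 degrees, less where a joint would pass 70% of its speed; a pose out of reach is approached as far as the arm can. A call is refused whole if a number of a shift passes 0.05 or a number of a turn 0.15, either way. A call with a gripper value outside its range is refused whole. The fingers move at their own pace and stop on an object; the grip force is fixed at half the most. Time passes only in rows, so rows that do not move let the fingers close. It gives the time, the measured TCP pose, the force, the opening and the grip force at its end, in the units of the state.
- manip.state(): the state, without advancing time (a new reading comes with each control period).
- vision.grab_frame(name): name is "scene" or "top" or "wrist"; returns a dict with "image" (420x560x3 uint8, red, green, blue), "fov_y" (degrees; the focal length in pixels is half the picture's height over the tangent of half this angle, whatever the lens; pixels are square), "cx", "cy" (the principal point, pixels), "pose" (4x4, takes a point from camera to world coordinates). Camera axes: x right, y down, z forward; pixel columns grow to the right and rows downward; lengths in m; the calibration is good to about 2 mm. A picture is of the moment at which its call begins. There is no depth.
- manip.finish_job(): hands the job in; it is judged then, once.
The state is a dict: "time_s": time; "qpos": joint angles; "qvel": joint speeds; "joint_torque": joint torques, N m; "ee_pos": TCP position; "orientation": TCP orientation; "contact_force": force on the tool from outside, world axes, zero at the start; "wrist_torque": the same for the moment, N m; "opening": finger opening in m; "gripper_force": force on a finger pad.
Only numpy, scipy, OpenCV 4.12 (cv2) and the standard library are available. Lean on these libraries where they do the work, as an engineer would, in place of code of your own. Each camera call takes 0.05 s, during which the arm holds its last target. There are 200 camera calls.

### The job

Two rinsed cups stand mouth-down on the rubber mat. First push the rack's pulled-out drip tray fully in under the pegs, then hang each cup mouth-down on a leaning peg of its own, slid all the way down until its floor rests on the peg's tip; lower them gently, do not drop or tip them over. Leave the bottle, the pen pot and the stapler where they stand.

Things in the scene. Friction and masses are not known exactly. Their poses are not given: they have to be found in the camera images.
- rack: fixed steel draining rack, 180 mm deep (x) by 294 mm wide (y). Origin on the desk, in the middle of its width; x points to its back, y to its left, z up. A 16 mm steel crossbar runs along y at x = 30 mm, 60 mm above the desk, between two uprights at y = +-140 mm; the pegs stand on it at y = +70 and -70 mm
- tray (a joint): how far the drip tray is pulled out towards the robot (rack -x), m: 0 is fully home against the stop, 0.09 fully out. It slides with about 1.5 N of friction and stays where it is left
- tray_tab (a point): centre of the top of the orange upright tab on the front of the grey drip tray. The tab is 10 mm thick (rack x), 50 mm wide (rack y) and reaches from 3 mm to 50 mm above the desk. The tray behind it is 150 mm by 240 mm, 25 mm high; when home the tab is at rack x = -95 mm
- peg_left: the left (rack +y) white plastic draining peg as seen from the robot: fixed, straight, round, 26 mm diameter, 100 mm long. Origin: its root on the crossbar's centre line, 60 mm above the desk; z runs along the peg to its flat tip, leaning 35 degrees from vertical towards the robot side (rack -x); x is perpendicular to it, away from the robot and upward; y is level along the crossbar
- peg_right: the right (rack -y) white plastic draining peg as seen from the robot: fixed, straight, round, 26 mm diameter, 100 mm long. Origin: its root on the crossbar's centre line, 60 mm above the desk; z runs along the peg to its flat tip, leaning 35 degrees from vertical towards the robot side (rack -x); x is perpendicular to it, away from the robot and upward; y is level along the crossbar
- peg_left_tip (a point): centre of the flat tip of the left peg (100 mm along its z), axes as the peg's. A cup slid on mouth-down comes to rest with its inside floor on this tip, its rim 20 mm above the peg's root, and its upper inner wall lying on the peg, so that its axis sags about 14 mm to the peg's -x
- peg_right_tip (a point): centre of the flat tip of the right peg (100 mm along its z), axes as the peg's. A cup slid on mouth-down comes to rest with its inside floor on this tip, its rim 20 mm above the peg's root, and its upper inner wall lying on the peg, so that its axis sags about 14 mm to the peg's -x
- mat: fixed black rubber mat, 200 mm (x) by 240 mm (y), 4 mm thick, flat on the desk. Origin: centre of its underside
- cup_blue: handleless blue plastic drinking cup, straight-sided, 60 mm outside diameter, 85 mm tall, 3 mm wall (54 mm bore), closed end 5 mm thick, so 80 mm deep inside; about 0.12 kg. It starts standing mouth-down on the mat. Origin: centre of the rim (mouth) plane; z points from the mouth to the closed end (up at the start), so the outside of the closed end is at z = 85 mm
- cup_green: handleless green plastic drinking cup, straight-sided, 60 mm outside diameter, 85 mm tall, 3 mm wall (54 mm bore), closed end 5 mm thick, so 80 mm deep inside; about 0.12 kg. It starts standing mouth-down on the mat. Origin: centre of the rim (mouth) plane; z points from the mouth to the closed end (up at the start), so the outside of the closed end is at z = 85 mm
- cup_blue_floor (a point): centre of the blue cup's inside floor, 80 mm along the cup's z from its mouth
- cup_green_floor (a point): centre of the green cup's inside floor, 80 mm along the cup's z from its mouth
- bottle: bystander: upright clear water bottle with blue cap, 66 mm diameter, 200 mm tall, loose. Origin: centre of its underside
- pen_pot: bystander: dark metal pot of pens, 80 mm diameter, 100 mm tall, pens up to 170 mm, loose. Origin: centre of its underside
- stapler: bystander: red and black stapler lying on the desk, 130 mm (x) by 34 mm by 42 mm high, loose. Origin: centre of its underside

How it is judged:
By the outcome, as a careful person would: the job done as asked, in the order asked, and still so for the second after the job is handed in, with the robot touching nothing.
It also fails if it takes over 66 s, if anything falls off the work surface, if the arm or the gripper's body presses on something with over 40 N, if the wrist force passes 120 N, or if a joint passes its speed limit or range.

## Working session

There is one attempt and no reset: what is moved stays moved. The work goes in short steps, Python scripts to look and compute and a tool call to move; the robot and the scene stay as the last step left them, time stands still between calls to the robot, and variables do not carry over. Pictures are saved under pics/ and viewed, at most 13 in all, crops included, and the job is handed in when it is done.

Besides the shell and the picture viewer there is one more tool, called after "Call:" as name(argument=value, ...) on one line, values as JSON. step_arm: Moves the arm, as the interface text tells. Its arguments: {"type":"object","properties":{"steps":{"type":"array","items":{"type":"array","items":{"type":"number"}}}},"required":["steps"]}

```bash
ls; mkdir -p pics; python3 - <<'E'
from cell import manip, vision
import cv2,numpy as np
print(manip.state(), manip.tcp_to_grasp)
for n in ("scene","top"):
    f=vision.grab_frame(n); cv2.imwrite(f"pics/{n}0.png",f["image"][:,:,::-1]); print(n,f["fov_y"],f["cx"],f["cy"],f["pose"].round(4).tolist())
E
```

```text
pics
{'time_s': 0.0, 'qpos': array([ 1.25301392e+00,  3.14187998e-01, -4.81086045e-02,  1.21019995e+00,
       -7.58834106e-06,  1.57076353e+00]), 'qvel': array([ 1.05478549e-03,  4.48622471e-04,  4.32996571e-05, -2.26648572e-04,
        1.09234332e-03,  1.70976142e-03]), 'joint_torque': array([-2.35687985e-03, -5.39592862e+01,  3.39748907e+01,  1.93120184e-02,
       -2.12958171e-04, -2.74031912e-06]), 'ee_pos': array([0.18729333, 0.56939362, 0.23044442]), 'orientation': array([[-9.49940915e-01,  3.12429165e-01, -5.24045695e-04],
       [ 3.12429605e-01,  9.49939538e-01, -1.61746838e-03],
       [-7.53257071e-06, -1.70022678e-03, -9.99998555e-01]]), 'contact_force': array([ 0.34088718, -0.03274186, -0.28969686]), 'wrist_torque': array([-0.03102995,  0.01140154,  0.00107981]), 'gripper_force': 0.0, 'opening': 0.08549120334309321} 0.0187
scene 46.90998286091718 278.6264645095343 208.99428775653033 [[-0.658, 0.566, -0.4967, 1.1665], [0.753, 0.4983, -0.4297, 0.4848], [0.0043, -0.6568, -0.7541, 1.0175], [0.0, 0.0, 0.0, 1.0]]
top 48.98999223898959 279.44812811331246 205.26901749585966 [[0.0267, -0.9856, 0.1672, 0.4227], [-0.9996, -0.0269, 0.0008, 0.007], [0.0037, -0.1672, -0.9859, 1.0501], [0.0, 0.0, 0.0, 1.0]]
```

View pics/scene0.png

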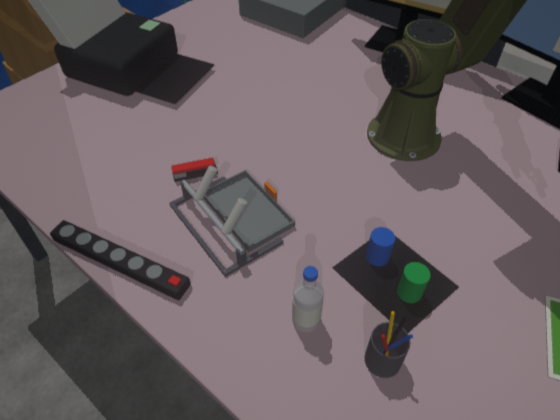

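View pics/top0.png

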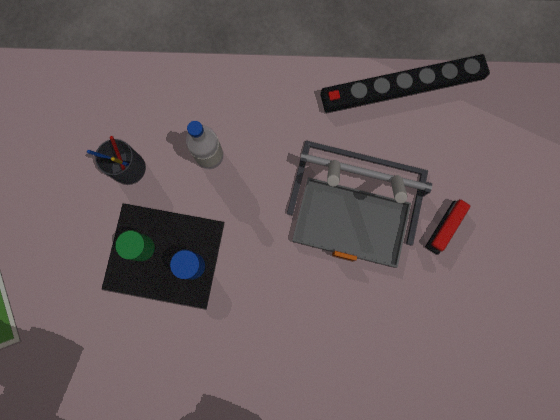

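Scene: rack near the centre of both pictures (tray tab at (345,255) in top). Mat on the left with the blue cup (186,265) and green cup (131,245); bottle at (205,145), pen pot (122,165), stapler (448,227). I'll enlarge the crops for measurement.

```bash
python3 - <<'E'
import cv2
t=cv2.imread("pics/top0.png");s=cv2.imread("pics/scene0.png")
def crop(im,c0,r0,w,h,k,n):
    o=cv2.resize(im[r0:r0+h,c0:c0+w],None,fx=k,fy=k,interpolation=cv2.INTER_CUBIC)
    o=cv2.convertScaleAbs(o,alpha=1.5)
    for i in range(0,w,20): cv2.putText(o,str(c0+i),(i*k,10),0,.35,(0,255,255)); cv2.line(o,(i*k,12),(i*k,18),(0,255,255))
    for i in range(0,h,20): cv2.putText(o,str(r0+i),(0,i*k+4),0,.35,(0,255,255)); cv2.line(o,(26,i*k),(32,i*k),(0,255,255))
    cv2.imwrite(n,o)
crop(t,280,130,160,145,4,"pics/track.png")
crop(t,90,190,140,130,4,"pics/tcup.png")
crop(s,160,150,150,130,5,"pics/srack.png")
E
```

```text
(no output)
```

View pics/track.png

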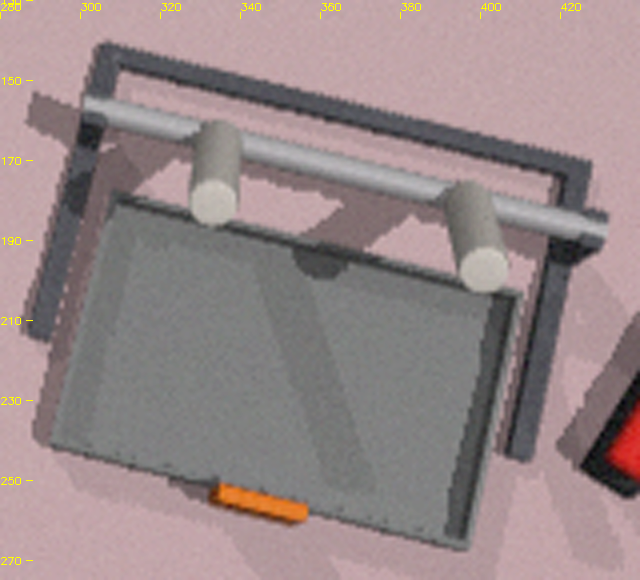

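View pics/tcup.png

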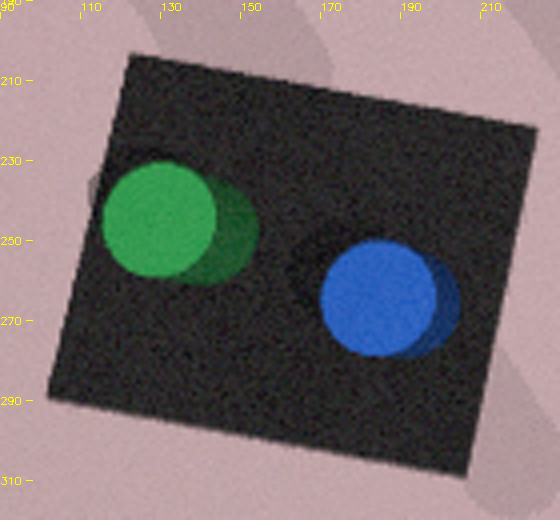

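View pics/srack.png

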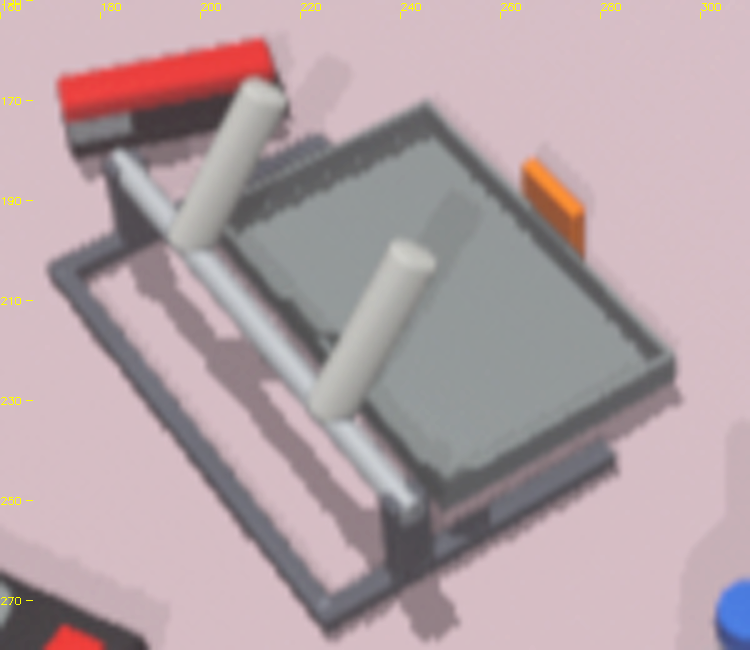

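```bash
cat > h.py <<'E'
import numpy as np
from cell import manip, vision
from scipy.optimize import least_squares
T=dict(top=(48.98999,279.448,205.269,np.array([[0.0267,-0.9856,0.1672,0.4227],[-0.9996,-0.0269,0.0008,0.007],[0.0037,-0.1672,-0.9859,1.0501],[0,0,0,1]])),
 scene=(46.90998,278.626,208.994,np.array([[-0.658,0.566,-0.4967,1.1665],[0.753,0.4983,-0.4297,0.4848],[0.0043,-0.6568,-0.7541,1.0175],[0,0,0,1]])))
def proj(n,p):
    f,cx,cy,P=T[n]; f=210/np.tan(np.radians(f/2)); q=P[:3,:3].T@(np.asarray(p)-P[:3,3]); return np.array([cx+f*q[0]/q[2],cy+f*q[1]/q[2]])
def ray(n,u,v,z):
    f,cx,cy,P=T[n]; f=210/np.tan(np.radians(f/2)); d=P[:3,:3]@np.array([(u-cx)/f,(v-cy)/f,1]); return P[:3,3]+d*(z-P[2,3])/d[2]
def rack2w(r,p):
    c,s=np.cos(r[2]),np.sin(r[2]); return np.array([r[0]+c*p[0]-s*p[1],r[1]+s*p[0]+c*p[1],p[2]])
tx=.03-.1*np.sin(np.radians(35)); tz=.06+.1*np.cos(np.radians(35))
E
python3 - <<'E'
from h import *
pts=[("top",333.25,180.75,(tx,.07,tz)),("top",401,197,(tx,-.07,tz)),("scene",242,201.2,(tx,.07,tz)),("scene",212.8,168.6,(tx,-.07,tz)),
("scene",225.8,274.5,(.09,.147,.012)),("top",305.5,141.5,(.09,.147,.012)),("top",427,171,(.09,-.147,.012))]
g=lambda r:np.concatenate([proj(n,rack2w(r,p))-(u,v) for n,u,v,p in pts[:4]])
s=least_squares(g,[.5,-.1,-.2]);r=s.x;print(r,s.fun.round(1))
for n,u,v,p in pts: print(n,(proj(n,rack2w(r,p))-(u,v)).round(1))
for y in(.07,-.07): print(rack2w(r,(tx,y,tz)))
for n,u,v in(("top",345.5,254),("scene",270.5,185.5)):
    w=ray(n,u,v,.05); c,s_=np.cos(r[2]),np.sin(r[2]); d=w[:2]-r[:2]; print("tab",w,c*d[0]+s_*d[1],-s_*d[0]+c*d[1])
for k,a,b in(("blue",(184.75,264.5),(382,238)),("green",(130,245),(416,272))): print(k,ray("top",*a,.089),ray("scene",*b,.089))
print("bottle",ray("top",208,157,0),"stap",ray("top",450,228,.04))
E
```

```text
[ 0.64115206 -0.17273162 -0.22061332] [-0.5  0.  -0.3  0.5 -0.3 -0.2 -0.9 -0.1]
top [-0.5  0. ]
top [-0.3  0.5]
scene [-0.3 -0.2]
scene [-0.9 -0.1]
scene [-4.   1.7]
top [ 0.  -3.9]
top [ 1.7 -3.4]
[ 0.62977544 -0.09844156  0.1419152 ]
[ 0.59913951 -0.23504843  0.1419152 ]
tab [ 0.48932457 -0.13786772  0.05      ] -0.15577691905847318 0.0007947841601437314
tab [ 0.47917253 -0.1401115   0.05      ] -0.16519190475525036 -0.0036161557460881524
blue [0.45611991 0.20025959 0.089     ] [0.45968826 0.20478687 0.089     ]
green [0.49331348 0.31657997 0.089     ] [0.4911739  0.31744468 0.089     ]
bottle [0.71127551 0.17884826 0.        ] stap [ 0.55341412 -0.36987553  0.04      ]
```

Call:
step_arm(steps=[[0,0,0,-0.097,0],[-0.02,-0.035,0,0,0],[-0.02,-0.035,0,0,0],[-0.02,-0.035,0,0,0],[-0.02,-0.035,0,0,0],[-0.02,-0.035,0,0,0],[-0.02,-0.035,0,0,0],[-0.02,-0.035,0,0,0]])

```text
time_s: 0.9
ee_pos: [0.2704, 0.2985, 0.231]
orientation: [[-0.976, 0.218, -0.0], [0.218, 0.976, -0.0], [0.0, -0.0, -1.0]]
contact_force: [1.4, -0.1, 0.8]
opening: -0.0001
gripper_force: 0.0
```

Call:
step_arm(steps=[[-0.025,-0.035,0,0,0],[-0.025,-0.035,0,0,0],[-0.025,-0.035,0,0,0],[-0.025,-0.035,0,0,0],[-0.025,-0.035,0,0,0],[-0.025,-0.035,0,0,0],[-0.025,-0.035,0,0,0],[-0.025,-0.035,0,0,0]])

```text
time_s: 1.7
ee_pos: [0.4044, -0.0186, 0.2312]
orientation: [[-0.976, 0.219, 0.0], [0.219, 0.976, 0.0], [-0.0, 0.0, -1.0]]
contact_force: [0.5, 0.2, 0.3]
opening: -0.0002
gripper_force: 0.0
```

```bash
cat >> h.py <<'E'
R=np.array([.6412,-.1727,-.2206])
def w2rack(p):
    c,s=np.cos(R[2]),np.sin(R[2]); d=np.asarray(p)[:2]-R[:2]; return np.array([c*d[0]+s*d[1],-s*d[0]+c*d[1],p[2]])
def st():
    s=manip.state(); O=s["orientation"]
    print("t",round(s["time_s"],2),"rackpos",w2rack(s["ee_pos"]).round(4),"w",s["ee_pos"].round(4),"yaw err",round(float(np.arctan2(O[1,1],O[0,1])-R[2]-np.pi/2),3),"tilt",O[:2,2].round(3),"F",s["contact_force"].round(1),"op",round(s["opening"],4),s["gripper_force"],"q",s["qpos"].round(2))
E
python3 -c "
from h import *;st()"
```

```text
t 1.7 rackpos [-0.2648  0.0985  0.2312] w [ 0.4044 -0.0186  0.2312] yaw err -0.001 tilt [0. 0.] F [0.5 0.2 0.3] op -0.0002 0.0 q [-0.05 -0.06 -0.47  1.15  0.    0.18]
```

Call:
step_arm(steps=[[-0.01,-0.035,0.02,0,0],[-0.015,-0.035,0.03,0,0],[-0.01,-0.028,0.035,0,0],[0,0,0.04,0,0],[0,0,0.04,0,0],[0,0,0.03,0,0],[0,0,0.006,0,0],[-0.005,0,0,0,0]])

```text
time_s: 2.5
ee_pos: [0.4202, -0.1207, 0.0296]
orientation: [[-0.976, 0.219, -0.003], [0.219, 0.976, 0.001], [0.003, 0.0, -1.0]]
contact_force: [-1.0, -0.4, 0.3]
opening: 0.0002
gripper_force: 0.0
```

Call:
step_arm(steps=[[-0.01,0,0,0,0],[-0.01,0,0,0,0],[-0.01,0,0,0,0],[-0.01,0,0,0,0],[-0.01,0,0,0,0],[-0.01,0,0,0,0],[-0.01,0,0,0,0],[-0.01,0,0,0,0]])

```text
time_s: 3.3
ee_pos: [0.5002, -0.1387, 0.0301]
orientation: [[-0.976, 0.219, -0.001], [0.219, 0.976, 0.0], [0.001, -0.0, -1.0]]
contact_force: [-2.0, -0.4, 1.3]
opening: 0.0
gripper_force: 1.1
```

```bash
python3 -c "
from h import *;st()"
```

```text
t 3.3 rackpos [-0.145   0.0023  0.0301] w [ 0.5002 -0.1387  0.0301] yaw err -0.0 tilt [-0.001  0.   ] F [-2.  -0.4  1.3] op 0.0 1.1446024104952812 q [-0.27  0.34 -0.52  0.72 -0.   -0.05]
```

Call:
step_arm(steps=[[-0.008,0,0,0,0],[-0.008,0,0,0,0],[-0.008,0,0,0,0],[-0.003,0,0,0,0],[-0.001,0,0,0,0],[0,0,0,0,0]])

```text
time_s: 3.9
ee_pos: [0.5276, -0.1449, 0.0304]
orientation: [[-0.976, 0.219, 0.001], [0.219, 0.976, -0.0], [-0.001, -0.0, -1.0]]
contact_force: [-0.1, 0.4, 0.3]
opening: 0.0004
gripper_force: 0.0
```

Call:
step_arm(steps=[[-0.002,0,0,0,0],[-0.002,0,0,0,0],[0,0,0,0,0]])

```text
time_s: 4.2
ee_pos: [0.5313, -0.1457, 0.0304]
orientation: [[-0.976, 0.219, 0.0], [0.219, 0.976, -0.0], [-0.0, 0.0, -1.0]]
contact_force: [-0.7, -0.1, 0.8]
opening: -0.0002
gripper_force: 0.4
```

Call:
step_arm(steps=[[-0.001,0,0,0,0],[-0.001,0,0,0,0],[0,0,0,0,0]])

```text
time_s: 4.5
ee_pos: [0.5326, -0.146, 0.0302]
orientation: [[-0.976, 0.219, -0.001], [0.219, 0.976, 0.0], [0.001, 0.0, -1.0]]
contact_force: [-3.1, 1.3, 2.7]
opening: -0.0
gripper_force: 1.6
```

```bash
python3 -c "
from h import *;st()"
```

```text
t 4.5 rackpos [-0.1118  0.0023  0.0302] w [ 0.5326 -0.146   0.0302] yaw err -0.0 tilt [-0.001  0.   ] F [-3.1  1.3  2.7] op -0.0 1.6108784638345242 q [-0.27  0.39 -0.44  0.75 -0.   -0.05]
```

Near home (−3 N rising). Push until the stop shows clearly.

Call:
step_arm(steps=[[-0.001,0,0,0,0],[0,0,0,0,0]])

```text
time_s: 4.7
ee_pos: [0.5326, -0.146, 0.0301]
orientation: [[-0.976, 0.219, -0.002], [0.219, 0.976, 0.001], [0.003, -0.0, -1.0]]
contact_force: [-6.5, 0.9, 5.1]
opening: 0.0
gripper_force: 3.1
```

Call:
step_arm(steps=[[-0.001,0,0,0,0],[0,0,0,0,0]])

```text
time_s: 4.9
ee_pos: [0.5326, -0.146, 0.0299]
orientation: [[-0.976, 0.219, -0.004], [0.219, 0.976, 0.001], [0.004, -0.0, -1.0]]
contact_force: [-8.3, 1.5, 6.5]
opening: 0.0002
gripper_force: 4.3
```

Call:
step_arm(steps=[[-0.001,0,0,0,0],[0,0,0,0,0]])

```text
time_s: 5.1
ee_pos: [0.5326, -0.146, 0.0298]
orientation: [[-0.976, 0.219, -0.006], [0.219, 0.976, 0.001], [0.006, -0.0, -1.0]]
contact_force: [-10.8, 1.8, 8.5]
opening: 0.0001
gripper_force: 5.6
```

Call:
step_arm(steps=[[0.02,0,0,0,0],[0.04,0,0,0,0],[0.02,0,-0.035,0,0],[0.01,0.03,-0.035,0,1],[0.01,0.035,-0.03,0,1],[0.01,0.04,-0.02,0,1],[0.01,0.04,0,0,1],[0.01,0.04,0,0,1]])

```text
time_s: 5.9
ee_pos: [0.4512, 0.064, 0.1518]
orientation: [[-0.976, 0.219, 0.004], [0.219, 0.976, 0.001], [-0.004, 0.002, -1.0]]
contact_force: [0.0, 0.1, -0.3]
opening: 0.0724
gripper_force: 0.0
```

Call:
step_arm(steps=[[0.01,0.04,0,0,1],[0.01,0.04,0,0,1],[0.003,0.04,0,0,1],[0,0.02,0,0,1],[0,0,0,0,1]])

```text
time_s: 6.4
ee_pos: [0.4591, 0.2068, 0.1506]
orientation: [[-0.977, 0.215, 0.002], [0.215, 0.977, 0.002], [-0.002, 0.002, -1.0]]
contact_force: [1.3, -0.8, -0.2]
opening: 0.0852
gripper_force: 0.0
```

```bash
python3 - <<'E'
from h import *;import cv2
st(); print("blue",w2rack([.4575,.2025,0]),"green",w2rack([.4925,.317,0]))
f=vision.grab_frame("wrist"); g=vision.grab_frame("top"); print(f["fov_y"],f["cx"],f["cy"],f["pose"].round(3).tolist())
cv2.imwrite("pics/w1.png",np.hstack([f["image"],g["image"]])[:,:,::-1][::1]); 
im=cv2.imread("pics/w1.png"); cv2.imwrite("pics/w1.png",cv2.resize(im,(800,300)))
E
cat > path.py <<'E'
import numpy as np
from scipy.optimize import brentq
a35=np.radians(35);px=np.array([np.cos(a35),np.sin(a35)]);pz=np.array([-np.sin(a35),np.cos(a35)])
tip=np.array([.03,.06])+.1*pz;tb=tip+.013*px;tf=tip-.013*px
def chk(g,th,s):
    a=np.array([-np.sin(th),np.cos(th)]);b=np.array([np.cos(th),np.sin(th)])
    m=g-s*a
    return (m+.027*b-tb)@px, (tf-m)@b+.027, .08-max((tb-m)@a,(tf-m)@a)
s=.052
for gz in np.arange(.172,.105,-.006):
    out=[]
    for gx in np.arange(-.036,-.005,.004):
        g=np.array([gx,gz]); f=lambda t:chk(g,t,s)[0]
        th=0 if f(0)>=0 else (brentq(f,0,.7) if f(.7)>0 else np.nan)
        c=chk(g,th,s); out.append("%3.0f/%3.0f/%3.0f"%(np.degrees(th),c[1]*1e3,c[2]*1e3))
    print("%.3f"%gz,*out)
E
python3 path.py
```

```text
t 6.4 rackpos [-0.2607  0.3305  0.1506] w [0.4591 0.2068 0.1506] yaw err 0.003 tilt [0.002 0.002] F [ 1.3 -0.8 -0.2] op 0.0852 0.0 q [ 0.42  0.18 -0.41  0.98  0.    0.64]
blue [-0.26134771  0.32591119  0.        ] green [-0.25225022  0.44529497  0.        ]
59.04881943866081 272.9022914463022 213.45193747501503 [[0.216, 0.94, 0.265, 0.392], [0.976, -0.209, -0.057, 0.221], [0.002, 0.27, -0.963, 0.293], [0.0, 0.0, 0.0, 1.0]]
0.172  10/ 18/ 54   7/ 16/ 52   4/ 14/ 51   1/ 13/ 51   0/  9/ 51   0/  5/ 51   0/  1/ 51   0/ -3/ 51
0.166  14/ 18/ 49  10/ 15/ 47   7/ 13/ 46   4/ 11/ 45   1/  9/ 45   0/  5/ 45   0/  1/ 45   0/ -3/ 45
0.160  17/ 18/ 44  14/ 15/ 42  11/ 12/ 41   7/ 10/ 39   4/  7/ 39   1/  5/ 39   0/  1/ 39   0/ -3/ 39
0.154  21/ 18/ 39  17/ 15/ 37  14/ 13/ 35  11/ 10/ 34   8/  7/ 33   4/  4/ 33   1/  1/ 33   0/ -3/ 33
0.148  24/ 20/ 35  21/ 17/ 32  17/ 13/ 30  14/ 10/ 28  11/  7/ 27   8/  3/ 27   5/ -0/ 26   1/ -3/ 26
0.142  28/ 22/ 30  24/ 18/ 28  21/ 15/ 25  18/ 11/ 23  14/  8/ 22  11/  4/ 21   8/  0/ 20   5/ -4/ 20
0.136  31/ 24/ 27  28/ 21/ 23  24/ 17/ 20  21/ 13/ 18  18/  9/ 16  15/  5/ 15  11/  1/ 14   8/ -3/ 14
0.130  35/ 28/ 23  31/ 24/ 19  28/ 20/ 16  25/ 16/ 13  21/ 12/ 11  18/  7/  9  15/  3/  8  11/ -2/  7
0.124  39/ 32/ 19  35/ 28/ 16  32/ 24/ 12  28/ 20/  9  25/ 15/  6  21/ 10/  4  18/  6/  2  15/  1/  1
0.118 nan/nan/nan  39/ 33/ 11  35/ 28/  9  32/ 24/  5  28/ 19/  2  25/ 14/ -1  22/  9/ -3  18/  4/ -5
0.112 nan/nan/nan nan/nan/nan  39/ 33/  4  35/ 29/  2  32/ 24/ -2  28/ 18/ -5  25/ 13/ -8  22/  7/-10
0.106 nan/nan/nan nan/nan/nan nan/nan/nan  39/ 34/ -3  36/ 29/ -6  32/ 23/ -9  29/ 18/-12  25/ 12/-15
```

View pics/w1.png

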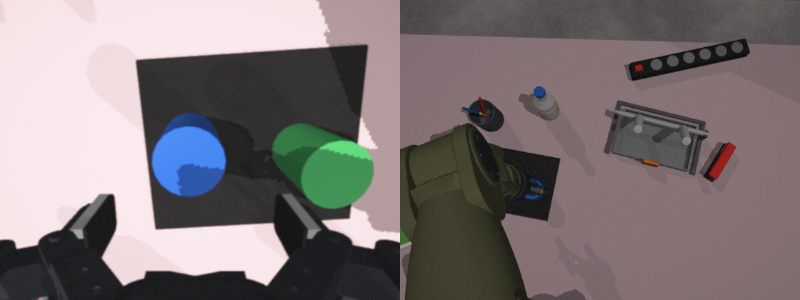

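The wrist view shows the blue top centred at about (188,161) and green at (337,174) in the reduced picture. The tray is now in under the pegs.

```bash
python3 - <<'E'
from h import *
f=vision.grab_frame("wrist"); T["wrist"]=(f["fov_y"],f["cx"],f["cy"],f["pose"])
import cv2
hsv=cv2.cvtColor(f["image"],cv2.COLOR_RGB2HSV)
for n,u,v in(("blue",263,225),("green",472,244)):
    w=ray("wrist",u,v,.089);print(n,w,w2rack(w))
st()
E
```

```text
blue [0.45208268 0.19926501 0.089     ] [-0.26592588  0.32156921  0.089     ]
green [0.49008703 0.31565264 0.089     ] [-0.25430989  0.44345226  0.089     ]
t 6.55 rackpos [-0.2612  0.3268  0.1502] w [0.4578 0.2034 0.1502] yaw err -0.0 tilt [ 0. -0.] F [-0.1 -0.2  0.1] op 0.0855 0.0 q [ 0.42  0.18 -0.41  0.98 -0.    0.64]
```

Call:
step_arm(steps=[[0.003,-0.004,0.02,0,1],[0,0,0.03,0,1],[0,0,0.03,0,1],[0,0,0.02,0,1],[0,0,0.014,0,1],[0,0,0,0,1],[0,0,0,0,0.72],[0,0,0,0,0.6]])

```text
time_s: 7.35
ee_pos: [0.4551, 0.2007, 0.0375]
orientation: [[-0.976, 0.22, 0.002], [0.22, 0.976, 0.001], [-0.001, 0.001, -1.0]]
contact_force: [-0.6, 1.1, 7.1]
opening: 0.059
gripper_force: 8.7
```

Call:
step_arm(steps=[[0,0,0,0,0.5],[0,0,0,0,0.3],[0,0,0,0,0],[0,0,0,0,0],[0,0,0,0,0]])

```text
time_s: 7.85
ee_pos: [0.4553, 0.2008, 0.0378]
orientation: [[-0.976, 0.219, 0.003], [0.219, 0.976, 0.0], [-0.002, 0.001, -1.0]]
contact_force: [-0.7, -1.4, 7.6]
opening: 0.0583
gripper_force: 64.6
```

Call:
step_arm(steps=[[0,0,-0.01,0,0],[0,0,-0.02,0,0],[0,0,-0.03,0,0],[0,0,-0.03,0,0],[0,0,0,0,0]])

```text
time_s: 8.35
ee_pos: [0.4569, 0.2019, 0.131]
orientation: [[-0.976, 0.219, 0.007], [0.219, 0.976, 0.003], [-0.006, 0.004, -1.0]]
contact_force: [1.0, 0.9, -1.1]
opening: 0.0583
gripper_force: 64.6
```

```bash
python3 - <<'E'
from h import *;import cv2
st();f=vision.grab_frame("wrist")["image"]; cv2.imwrite("pics/w2.png",f[:,:,::-1])
E
```

```text
t 8.35 rackpos [-0.2618  0.3252  0.131 ] w [0.4569 0.2019 0.131 ] yaw err -0.0 tilt [0.007 0.003] F [ 1.   0.9 -1.1] op 0.0583 64.60347766522318 q [ 0.42  0.19 -0.45  0.93  0.    0.64]
```

View pics/w2.png

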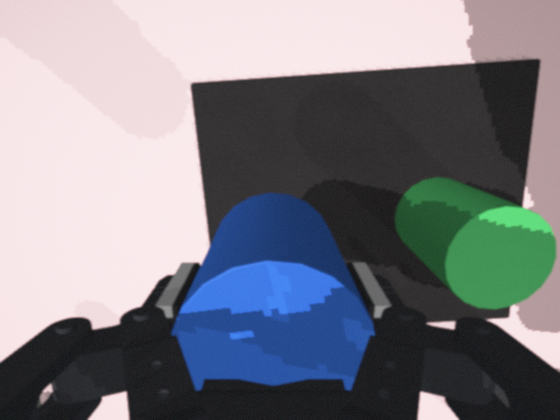

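Call:
step_arm(steps=[[0,-0.02,-0.03,0,0],[-0.01,-0.035,-0.03,0,0],[-0.02,-0.04,-0.02,0,0],[-0.025,-0.04,0,0,0],[-0.025,-0.04,0,0,0],[-0.025,-0.04,0,0,0],[-0.025,-0.04,0,0,0],[-0.025,-0.04,0,0,0]])

```text
time_s: 9.2
ee_pos: [0.5402, -0.1229, 0.2052]
orientation: [[-0.976, 0.219, -0.002], [0.219, 0.976, 0.001], [0.002, 0.0, -1.0]]
contact_force: [1.1, 0.7, -0.9]
opening: 0.0579
gripper_force: 65.2
```

Call:
step_arm(steps=[[-0.025,-0.035,0,0,0],[-0.025,-0.03,0,0,0],[-0.02,-0.02,0,0,0],[-0.015,-0.015,0,0,0],[0,0,0,0,0],[0,0,0,0,0]])

```text
time_s: 9.8
ee_pos: [0.6008, -0.2372, 0.2047]
orientation: [[-0.976, 0.22, -0.003], [0.22, 0.976, 0.001], [0.003, 0.001, -1.0]]
contact_force: [-0.4, 0.8, -0.7]
opening: 0.0579
gripper_force: 65.2
```

```bash
python3 - <<'E'
from h import *;import cv2
st();f=vision.grab_frame("scene")["image"][100:260,150:360]; cv2.imwrite("pics/s2.png",cv2.resize(f,None,fx=3.5,fy=3.5,interpolation=2)[:,:,::-1])
E
```

```text
t 9.8 rackpos [-0.0253 -0.0717  0.2047] w [ 0.6008 -0.2372  0.2047] yaw err -0.001 tilt [-0.003  0.001] F [-0.4  0.8 -0.7] op 0.0579 65.17485973890871 q [-0.38  0.41  0.03  1.19  0.   -0.15]
```

View pics/s2.png

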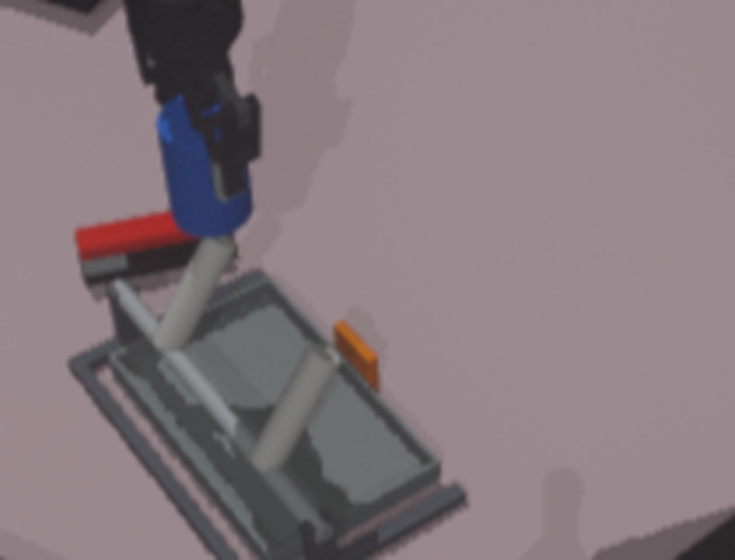

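Call:
step_arm(steps=[[0,0.001,0.015,0,0],[0,0,0.015,0,0],[0,0,0.012,0,0],[0,0,0.008,0,0],[0,0,0.004,0,0]])

```text
time_s: 10.35
ee_pos: [0.6023, -0.236, 0.1522]
orientation: [[-0.976, 0.218, 0.001], [0.218, 0.976, -0.0], [-0.001, 0.0, -1.0]]
contact_force: [2.0, -0.3, 2.4]
opening: 0.0583
gripper_force: 65.5
```

Call:
step_arm(steps=[[0,0,0.004,0,0],[0,0,0.004,0,0],[0,0,0.004,0,0]])

```text
time_s: 10.65
ee_pos: [0.6063, -0.2372, 0.1438]
orientation: [[-0.976, 0.219, 0.01], [0.219, 0.976, -0.002], [-0.01, 0.0, -1.0]]
contact_force: [6.5, 0.4, 11.5]
opening: 0.0581
gripper_force: 66.3
```

```bash
python3 -c "
from h import *;st()"
```

```text
t 10.65 rackpos [-0.02   -0.0706  0.1438] w [ 0.6063 -0.2372  0.1438] yaw err 0.0 tilt [ 0.01  -0.002] F [ 6.5  0.4 11.5] op 0.0581 66.29036593716592 q [-0.37  0.44 -0.06  1.06  0.   -0.15]
```

Call:
step_arm(steps=[[0.001,0,0.004,0,0],[0.001,0,0.004,0,0],[0.001,0,0.004,0,0]])

```text
time_s: 10.95
ee_pos: [0.604, -0.2365, 0.1324]
orientation: [[-0.976, 0.218, 0.011], [0.218, 0.976, -0.002], [-0.011, 0.001, -1.0]]
contact_force: [5.0, 1.1, 7.5]
opening: 0.0581
gripper_force: 62.4
```

Call:
step_arm(steps=[[0.001,0,0.004,0,0],[0.001,0,0.004,0,0],[0.001,0,0.004,0,0]])

```text
time_s: 11.25
ee_pos: [0.6005, -0.2356, 0.1198]
orientation: [[-0.976, 0.218, 0.009], [0.218, 0.976, -0.001], [-0.01, 0.001, -1.0]]
contact_force: [3.9, 1.1, 9.3]
opening: 0.0579
gripper_force: 62.3
```

```bash
python3 - <<'E'
from h import *;import cv2
st();f=vision.grab_frame("scene")["image"][100:240,150:320]; cv2.imwrite("pics/s3.png",cv2.resize(f,None,fx=4,fy=4,interpolation=2)[:,:,::-1])
E
```

```text
t 11.25 rackpos [-0.026  -0.0703  0.1198] w [ 0.6005 -0.2356  0.1198] yaw err 0.001 tilt [ 0.009 -0.001] F [3.9 1.1 9.3] op 0.0579 62.26678042905405 q [-0.38  0.45 -0.11  1.    0.   -0.15]
```

View pics/s3.png

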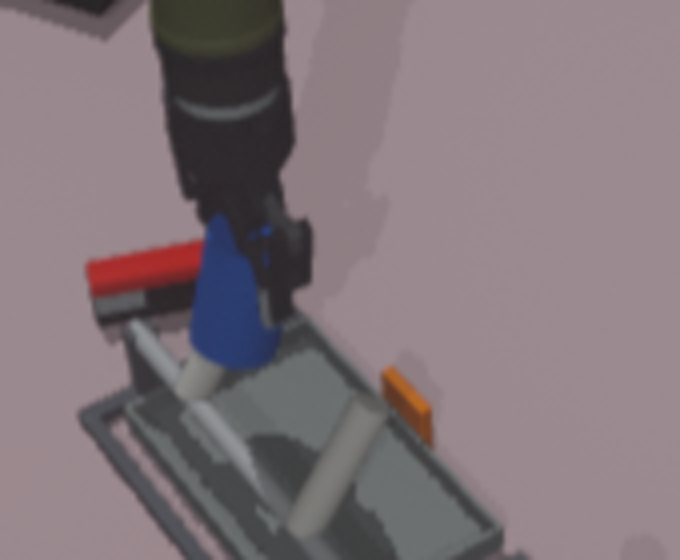

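The cup (265,300 in the crop) is tilting onto the right peg with low forces. Continuing.

Call:
step_arm(steps=[[0,0,0.004,0,0],[-0.001,0,0.004,0,0],[0,0,0.004,0,0]])

```text
time_s: 11.6
ee_pos: [0.6014, -0.2358, 0.1076]
orientation: [[-0.976, 0.218, 0.009], [0.218, 0.976, -0.001], [-0.009, 0.001, -1.0]]
contact_force: [4.6, 2.0, 8.0]
opening: 0.0578
gripper_force: 62.6
```

Call:
step_arm(steps=[[-0.001,0,0.003,0,0],[0,0,0.003,0,0],[-0.001,0,0.002,0,0],[0,0,0,0,0]])

```text
time_s: 12.0
ee_pos: [0.6034, -0.2362, 0.0991]
orientation: [[-0.976, 0.218, 0.009], [0.218, 0.976, -0.001], [-0.009, 0.001, -1.0]]
contact_force: [7.8, 1.3, 3.3]
opening: 0.0575
gripper_force: 62.3
```

```bash
python3 -c "
from h import *;st()"
```

```text
t 12.0 rackpos [-0.023  -0.0703  0.0991] w [ 0.6034 -0.2362  0.0991] yaw err 0.001 tilt [ 0.009 -0.001] F [7.8 1.3 3.3] op 0.0575 62.26847884012386 q [-0.37  0.47 -0.13  0.96  0.   -0.15]
```

Call:
step_arm(steps=[[-0.001,0,0.002,0,0],[0,0,0.002,0,0],[0,0,0,0,0]])

```text
time_s: 12.3
ee_pos: [0.6046, -0.2365, 0.0972]
orientation: [[-0.976, 0.218, 0.01], [0.218, 0.976, -0.001], [-0.01, 0.001, -1.0]]
contact_force: [1.7, 2.9, 16.8]
opening: 0.0577
gripper_force: 63.7
```

Call:
step_arm(steps=[[0,0,0.002,0,0],[0,0,0,0,0]])

```text
time_s: 12.5
ee_pos: [0.6046, -0.2366, 0.097]
orientation: [[-0.976, 0.218, 0.011], [0.218, 0.976, -0.002], [-0.011, 0.001, -1.0]]
contact_force: [-3.1, 4.4, 28.3]
opening: 0.0585
gripper_force: 64.8
```

Call:
step_arm(steps=[[0,0,0.002,0,0],[0,0,0,0,0]])

```text
time_s: 12.7
ee_pos: [0.6047, -0.2366, 0.0969]
orientation: [[-0.976, 0.218, 0.012], [0.218, 0.976, -0.002], [-0.012, 0.0, -1.0]]
contact_force: [-8.3, 7.4, 40.7]
opening: 0.0579
gripper_force: 66.0
```

```bash
python3 - <<'E'
from h import *;import cv2
st();f=vision.grab_frame("scene")["image"][100:240,150:320]; cv2.imwrite("pics/s4.png",cv2.resize(f,None,fx=4,fy=4,interpolation=2)[:,:,::-1])
E
```

```text
t 12.7 rackpos [-0.0216 -0.0703  0.0969] w [ 0.6047 -0.2366  0.0969] yaw err 0.001 tilt [ 0.012 -0.002] F [-8.3  7.4 40.7] op 0.0579 65.99239826202393 q [-0.37  0.47 -0.13  0.96  0.   -0.15]
```

View pics/s4.png

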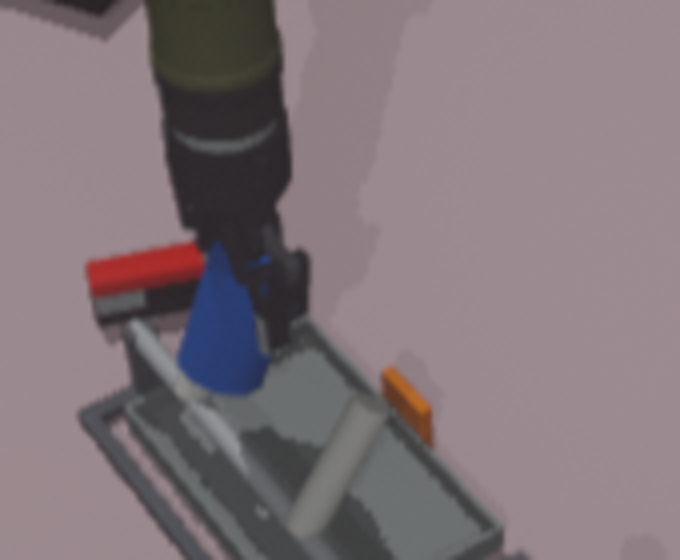

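Call:
step_arm(steps=[[0,0,-0.003,0,0],[0.002,0,-0.002,0,0],[0.002,0,0,0,0],[0,0,0,0,0]])

```text
time_s: 13.15
ee_pos: [0.6023, -0.236, 0.0969]
orientation: [[-0.976, 0.218, 0.013], [0.218, 0.976, -0.002], [-0.013, 0.001, -1.0]]
contact_force: [9.6, -0.6, 3.9]
opening: 0.0576
gripper_force: 63.6
```

Call:
step_arm(steps=[[0.002,0,0,0,0],[0.002,0,0,0,0],[0,0,0,0,0]])

```text
time_s: 13.45
ee_pos: [0.599, -0.2352, 0.0967]
orientation: [[-0.976, 0.218, 0.013], [0.218, 0.976, -0.002], [-0.013, 0.001, -1.0]]
contact_force: [12.6, -0.3, 0.6]
opening: 0.0578
gripper_force: 63.8
```

```bash
python3 -c "
from h import *;st()"
```

```text
t 13.45 rackpos [-0.0275 -0.0702  0.0967] w [ 0.599  -0.2352  0.0967] yaw err 0.001 tilt [ 0.013 -0.002] F [12.6 -0.3  0.6] op 0.0578 63.83340059313923 q [-0.38  0.46 -0.15  0.95  0.   -0.16]
```

Call:
step_arm(steps=[[-0.001,0,0.002,0,0],[-0.001,0,0.002,0,0],[0,0,0,0,0]])

```text
time_s: 13.75
ee_pos: [0.5989, -0.2351, 0.0928]
orientation: [[-0.976, 0.218, 0.01], [0.218, 0.976, -0.001], [-0.01, 0.001, -1.0]]
contact_force: [6.1, 1.3, 8.2]
opening: 0.0578
gripper_force: 64.7
```

Call:
step_arm(steps=[[-0.001,0,0.0015,0,0],[0,0,0,0,0]])

```text
time_s: 13.95
ee_pos: [0.599, -0.2352, 0.0927]
orientation: [[-0.976, 0.218, 0.009], [0.218, 0.976, -0.001], [-0.009, 0.001, -1.0]]
contact_force: [-1.1, 3.9, 20.3]
opening: 0.0577
gripper_force: 65.8
```

```bash
python3 -c "
from h import *;st()"
```

```text
t 13.95 rackpos [-0.0275 -0.0702  0.0927] w [ 0.599  -0.2352  0.0927] yaw err 0.001 tilt [ 0.009 -0.001] F [-1.1  3.9 20.3] op 0.0577 65.83883821265772 q [-0.38  0.47 -0.15  0.95  0.   -0.16]
```

Call:
step_arm(steps=[[0,0,-0.003,0,0],[0,0,0,0,0],[0,0,0,0,0.7],[0,0,0,0,0.75],[0,0,0,0,0.85],[0,0,0,0,0.85],[0,0,0,0,0.85]])

```text
time_s: 14.65
ee_pos: [0.5947, -0.2348, 0.0904]
orientation: [[-0.976, 0.219, -0.001], [0.219, 0.976, 0.0], [0.001, 0.0, -1.0]]
contact_force: [-0.4, -0.7, -0.3]
opening: 0.0725
gripper_force: 0.0
```

Call:
step_arm(steps=[[0,0,-0.02,0,0.85],[0,0,-0.03,0,0.85],[0,0,-0.04,0,0.85],[0,0,-0.04,0,0.85],[0.03,0.02,0,0,0.85],[0.03,0.04,0,0,1],[0.03,0.04,0,0,1],[0.03,0.04,0,0,1]])

```text
time_s: 15.45
ee_pos: [0.5076, -0.0708, 0.2207]
orientation: [[-0.975, 0.22, 0.0], [0.22, 0.975, 0.0], [-0.0, 0.0, -1.0]]
contact_force: [0.3, 0.5, 0.8]
opening: 0.0855
gripper_force: 0.0
```

```bash
python3 - <<'E'
from h import *;import cv2
st();a=vision.grab_frame("scene")["image"][130:270,150:310];b=vision.grab_frame("top")["image"][130:270,280:440]; cv2.imwrite("pics/s5.png",cv2.resize(np.hstack([a,b]),None,fx=2.5,fy=2.5,interpolation=2)[:,:,::-1])
E
```

```text
t 15.45 rackpos [-0.1527  0.0702  0.2207] w [ 0.5076 -0.0708  0.2207] yaw err -0.001 tilt [0. 0.] F [0.3 0.5 0.8] op 0.0855 0.0 q [-0.14  0.15 -0.27  1.14  0.    0.08]
```

View pics/s5.png

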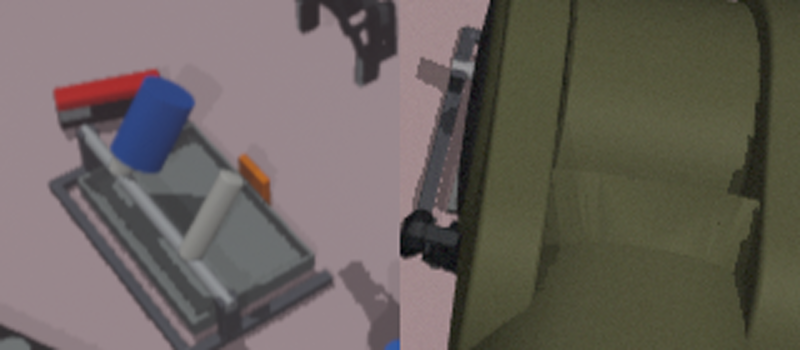

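Blue hangs flush on the right peg (scene crop ~(150,125)), tray home. Next: green.

Call:
step_arm(steps=[[0.01,0.04,0,0,1],[0.01,0.04,0,0,1],[0.01,0.04,0,0,1],[0.01,0.04,0,0,1],[0.01,0.04,0.01,0,1],[0.01,0.04,0.01,0,1],[0.01,0.04,0.01,0,1],[0.01,0.04,0.01,0,1]])

```text
time_s: 16.35
ee_pos: [0.5008, 0.2592, 0.1804]
orientation: [[-0.976, 0.219, 0.0], [0.219, 0.976, -0.0], [-0.0, -0.0, -1.0]]
contact_force: [0.7, 0.9, -0.7]
opening: 0.0855
gripper_force: 0.0
```

Call:
step_arm(steps=[[0.01,0.03,0.015,0,1],[0.01,0.024,0.015,0,1],[0,0,0,0,1],[0,0,0,0,1]])

```text
time_s: 16.75
ee_pos: [0.4928, 0.3147, 0.1502]
orientation: [[-0.976, 0.218, -0.001], [0.218, 0.976, -0.001], [0.001, -0.001, -1.0]]
contact_force: [-0.0, -0.4, 0.5]
opening: 0.0853
gripper_force: 0.0
```

```bash
python3 -c "
from h import *;st()
import cv2
f=vision.grab_frame('wrist');T['wrist']=(f['fov_y'],f['cx'],f['cy'],f['pose'])
h=cv2.cvtColor(f['image'],cv2.COLOR_RGB2HSV);m=cv2.inRange(h,(50,110,120),(80,255,255));n,l,s,c=cv2.connectedComponentsWithStats(m);i=1+s[1:,4].argmax();print(s[i],c[i]);p=proj('wrist',[.4915,.3163,.089]);print(p)
cv2.imwrite('pics/w6.png',f['image'][:,:,::-1])"
```

```text
t 16.75 rackpos [-0.2515  0.4431  0.1502] w [0.4928 0.3147 0.1502] yaw err 0.001 tilt [-0.001 -0.001] F [-0.  -0.4  0.5] op 0.0853 0.0 q [ 0.57  0.33 -0.21  1.03 -0.    0.79]
[ 229  171  104  107 8104] [279.83119447 227.56293189]
[275.73444524 230.37942215]
```

Call:
step_arm(steps=[[0,0.002,0.02,0,1],[0,0,0.03,0,1],[0,0,0.03,0,1],[0,0,0.02,0,1],[0,0,0.014,0,1],[0,0,0,0,1],[0,0,0,0,0.72],[0,0,0,0,0.6]])

```text
time_s: 17.6
ee_pos: [0.4948, 0.3174, 0.0384]
orientation: [[-0.976, 0.219, 0.002], [0.219, 0.976, 0.002], [-0.002, 0.002, -1.0]]
contact_force: [-1.4, 1.3, 6.0]
opening: 0.059
gripper_force: 6.8
```

Call:
step_arm(steps=[[0,0,0,0,0.5],[0,0,0,0,0.3],[0,0,0,0,0],[0,0,0,0,0],[0,0,0,0,0]])

```text
time_s: 18.1
ee_pos: [0.495, 0.3175, 0.0387]
orientation: [[-0.976, 0.219, 0.003], [0.219, 0.976, 0.001], [-0.003, 0.002, -1.0]]
contact_force: [-0.5, -1.0, 6.8]
opening: 0.0581
gripper_force: 64.8
```

Call:
step_arm(steps=[[0,0,-0.01,0,0],[0,0,-0.02,0,0],[0,0,-0.03,0,0],[0,0,-0.04,0,0],[0,0,-0.04,0,0],[0,0,-0.03,0,0],[0,-0.01,0,0,0],[0,-0.02,0,0,0]])

```text
time_s: 18.9
ee_pos: [0.4873, 0.2882, 0.2079]
orientation: [[-0.976, 0.218, 0.002], [0.218, 0.976, 0.002], [-0.002, 0.002, -1.0]]
contact_force: [-0.0, 0.4, -1.8]
opening: 0.0581
gripper_force: 64.6
```

```bash
python3 -c "
from h import *;st()"
```

```text
t 18.9 rackpos [-0.251   0.4161  0.2079] w [0.4873 0.2882 0.2079] yaw err 0.001 tilt [0.002 0.002] F [-0.   0.4 -1.8] op 0.0581 64.6322796586901 q [ 0.53  0.26 -0.17  1.14  0.    0.75]
```

Call:
step_arm(steps=[[-0.005,-0.04,0,0,0],[-0.01,-0.04,0,0,0],[-0.02,-0.04,0,0,0],[-0.025,-0.04,0,0,0],[-0.025,-0.04,0,0,0],[-0.025,-0.04,0,0,0],[-0.025,-0.035,0,0,0],[-0.025,-0.03,0,0,0]])

```text
time_s: 19.7
ee_pos: [0.5754, -0.0475, 0.2062]
orientation: [[-0.975, 0.22, -0.002], [0.22, 0.975, -0.0], [0.002, -0.0, -1.0]]
contact_force: [-0.3, 0.9, -1.4]
opening: 0.0581
gripper_force: 64.7
```

Call:
step_arm(steps=[[-0.025,-0.025,0,0,0],[-0.025,-0.016,0,0,0],[-0.015,0,0,0,0],[0,0,0,0,0],[0,0,0,0,0]])

```text
time_s: 20.2
ee_pos: [0.6295, -0.0992, 0.2058]
orientation: [[-0.976, 0.219, -0.002], [0.219, 0.976, 0.0], [0.002, -0.0, -1.0]]
contact_force: [-0.2, -0.4, -1.7]
opening: 0.0579
gripper_force: 64.7
```

```bash
python3 -c "
from h import *;st()"
```

```text
t 20.2 rackpos [-0.0275  0.0691  0.2058] w [ 0.6295 -0.0992  0.2058] yaw err -0.0 tilt [-0.002  0.   ] F [-0.2 -0.4 -1.7] op 0.0579 64.69372201245278 q [-0.16  0.4   0.01  1.19  0.    0.06]
```

Call:
step_arm(steps=[[-0.001,0.001,0.015,0,0],[0,0,0.015,0,0],[0,0,0.012,0,0],[0,0,0.008,0,0],[0,0,0.005,0,0]])

```text
time_s: 20.7
ee_pos: [0.6341, -0.0989, 0.1535]
orientation: [[-0.976, 0.219, 0.006], [0.219, 0.976, -0.001], [-0.006, -0.0, -1.0]]
contact_force: [4.2, -0.9, 8.4]
opening: 0.0583
gripper_force: 65.5
```

Call:
step_arm(steps=[[0,0,0.004,0,0],[0,0,0.004,0,0],[0,0,0.004,0,0]])

```text
time_s: 21.0
ee_pos: [0.6372, -0.0995, 0.1444]
orientation: [[-0.976, 0.219, 0.012], [0.219, 0.976, -0.002], [-0.013, 0.0, -1.0]]
contact_force: [6.3, -0.9, 13.1]
opening: 0.0584
gripper_force: 62.0
```

Call:
step_arm(steps=[[0.001,0,0.004,0,0],[0.001,0,0.004,0,0],[0.001,0,0.004,0,0]])

```text
time_s: 21.3
ee_pos: [0.6333, -0.0985, 0.1316]
orientation: [[-0.976, 0.219, 0.01], [0.219, 0.976, -0.002], [-0.01, 0.001, -1.0]]
contact_force: [3.4, -1.1, 10.3]
opening: 0.0582
gripper_force: 62.5
```

```bash
python3 -c "
from h import *;st()"
```

```text
t 21.3 rackpos [-0.0239  0.0707  0.1316] w [ 0.6333 -0.0985  0.1316] yaw err 0.0 tilt [ 0.01  -0.002] F [ 3.4 -1.1 10.3] op 0.0582 62.510936724742336 q [-0.15  0.43 -0.11  1.02 -0.    0.07]
```

Call:
step_arm(steps=[[0.001,0,0.004,0,0],[0.001,0,0.004,0,0],[0.001,0,0.004,0,0]])

```text
time_s: 21.6
ee_pos: [0.6301, -0.0978, 0.1192]
orientation: [[-0.976, 0.219, 0.009], [0.219, 0.976, -0.002], [-0.009, 0.0, -1.0]]
contact_force: [3.8, -1.6, 7.8]
opening: 0.0576
gripper_force: 62.4
```

Call:
step_arm(steps=[[0.001,0,0.004,0,0],[0,0,0.004,0,0],[0.001,0,0.004,0,0]])

```text
time_s: 21.9
ee_pos: [0.6281, -0.0973, 0.1071]
orientation: [[-0.976, 0.219, 0.009], [0.219, 0.976, -0.002], [-0.009, 0.0, -1.0]]
contact_force: [4.1, -0.2, 7.7]
opening: 0.058
gripper_force: 62.5
```

Call:
step_arm(steps=[[0,0,0.003,0,0],[0,0,0.003,0,0],[0,0,0,0,0]])

```text
time_s: 22.2
ee_pos: [0.6279, -0.0973, 0.1006]
orientation: [[-0.976, 0.219, 0.008], [0.219, 0.976, -0.001], [-0.009, 0.0, -1.0]]
contact_force: [5.0, -0.5, 3.8]
opening: 0.0577
gripper_force: 62.9
```

```bash
python3 -c "
from h import *;st()"
```

```text
t 22.2 rackpos [-0.0295  0.0707  0.1006] w [ 0.6279 -0.0973  0.1006] yaw err 0.0 tilt [ 0.008 -0.001] F [ 5.  -0.5  3.8] op 0.0577 62.94470389955677 q [-0.15  0.45 -0.16  0.96 -0.    0.07]
```

Call:
step_arm(steps=[[0.001,0,0.002,0,0],[0.001,0,0.002,0,0],[0,0,0,0,0]])

```text
time_s: 22.5
ee_pos: [0.626, -0.0969, 0.0968]
orientation: [[-0.976, 0.219, 0.009], [0.219, 0.976, -0.002], [-0.009, 0.0, -1.0]]
contact_force: [3.7, -1.0, 5.6]
opening: 0.0578
gripper_force: 63.0
```

Call:
step_arm(steps=[[0,0,0.002,0,0],[0,0,0,0,0]])

```text
time_s: 22.7
ee_pos: [0.6263, -0.0969, 0.0951]
orientation: [[-0.976, 0.219, 0.009], [0.219, 0.976, -0.002], [-0.009, 0.0, -1.0]]
contact_force: [5.2, -1.0, 6.9]
opening: 0.058
gripper_force: 63.1
```

Call:
step_arm(steps=[[0,0,0.001,0,0],[0,0,0,0,0]])

```text
time_s: 22.9
ee_pos: [0.6266, -0.097, 0.0944]
orientation: [[-0.976, 0.219, 0.01], [0.219, 0.976, -0.002], [-0.01, 0.0, -1.0]]
contact_force: [5.0, -0.8, 8.1]
opening: 0.0577
gripper_force: 63.2
```

```bash
python3 -c "
from h import *;st()"
```

```text
t 22.9 rackpos [-0.0308  0.0707  0.0944] w [ 0.6266 -0.097   0.0944] yaw err 0.0 tilt [ 0.01  -0.002] F [ 5.  -0.8  8.1] op 0.0577 63.16422106465325 q [-0.15  0.45 -0.17  0.94 -0.    0.07]
```

Call:
step_arm(steps=[[-0.001,0,0.0015,0,0],[0,0,0,0,0]])

```text
time_s: 23.1
ee_pos: [0.6277, -0.0972, 0.0929]
orientation: [[-0.976, 0.219, 0.01], [0.219, 0.976, -0.002], [-0.01, 0.0, -1.0]]
contact_force: [4.8, -0.6, 7.7]
opening: 0.0577
gripper_force: 63.2
```

Call:
step_arm(steps=[[-0.001,0,0.0015,0,0],[0,0,0,0,0]])

```text
time_s: 23.3
ee_pos: [0.6287, -0.0975, 0.0914]
orientation: [[-0.976, 0.219, 0.01], [0.219, 0.976, -0.002], [-0.01, 0.0, -1.0]]
contact_force: [5.4, -0.5, 7.4]
opening: 0.0578
gripper_force: 63.2
```

Call:
step_arm(steps=[[-0.001,0,0.0015,0,0],[0,0,0,0,0]])

```text
time_s: 23.5
ee_pos: [0.629, -0.0975, 0.0909]
orientation: [[-0.976, 0.219, 0.009], [0.219, 0.976, -0.002], [-0.009, 0.0, -1.0]]
contact_force: [-0.1, -0.1, 16.4]
opening: 0.0578
gripper_force: 63.8
```

```bash
python3 -c "
from h import *;st()"
```

```text
t 23.5 rackpos [-0.0284  0.0707  0.0909] w [ 0.629  -0.0975  0.0909] yaw err 0.0 tilt [ 0.009 -0.002] F [-0.1 -0.1 16.4] op 0.0578 63.82315288530663 q [-0.15  0.46 -0.17  0.94 -0.    0.07]
```

Floor contact. Relieve, release, withdraw.

Call:
step_arm(steps=[[0,0,-0.003,0,0],[0,0,0,0,0],[0,0,0,0,0.7],[0,0,0,0,0.75],[0,0,0,0,0.85],[0,0,0,0,0.85],[0,0,0,0,0.85]])

```text
time_s: 24.2
ee_pos: [0.6246, -0.097, 0.0889]
orientation: [[-0.976, 0.219, -0.001], [0.219, 0.976, 0.0], [0.001, -0.0, -1.0]]
contact_force: [0.0, -0.4, 0.0]
opening: 0.0729
gripper_force: 0.0
```

Call:
step_arm(steps=[[0,0,-0.02,0,0.85],[0,0,-0.03,0,0.85],[0,0,-0.04,0,0.85],[0,0,-0.04,0,0.85],[0.03,0.03,0,0,0.85],[0.04,0.03,0,0,0.85],[0.04,0.03,0,0,0.85],[0.04,0.03,0,0,0.85]])

```text
time_s: 25.0
ee_pos: [0.5035, 0.0539, 0.2192]
orientation: [[-0.976, 0.22, -0.0], [0.22, 0.976, 0.0], [0.0, 0.0, -1.0]]
contact_force: [1.1, 1.0, 0.6]
opening: 0.0731
gripper_force: 0.0
```

Call:
step_arm(steps=[[0.01,0.045,0,0,0.85],[0.01,0.045,0,0,0.85],[0.01,0.045,0,0,0.85],[0.01,0.045,0,0,0.85],[0,0.045,0,0,0.85],[0,0,0,0,0.85],[0,0,0,0,0.85],[0,0,0,0,0.85]])

```text
time_s: 25.8
ee_pos: [0.5148, 0.2801, 0.219]
orientation: [[-0.976, 0.22, -0.001], [0.22, 0.976, -0.001], [0.001, -0.001, -1.0]]
contact_force: [-0.1, -0.1, -0.4]
opening: 0.0729
gripper_force: 0.0
```

```bash
python3 - <<'E'
from h import *;import cv2
st();a=vision.grab_frame("scene")["image"][130:290,150:310];b=vision.grab_frame("top")["image"][130:290,280:440]; cv2.imwrite("pics/s7.png",cv2.resize(np.hstack([a,b]),None,fx=2.5,fy=2.5,interpolation=2)[:,:,::-1])
E
```

```text
t 25.8 rackpos [-0.2224  0.4142  0.219 ] w [0.5148 0.2801 0.219 ] yaw err -0.001 tilt [-0.001 -0.001] F [-0.1 -0.1 -0.4] op 0.0729 0.0 q [ 0.5   0.29 -0.1   1.18 -0.    0.72]
```

View pics/s7.png

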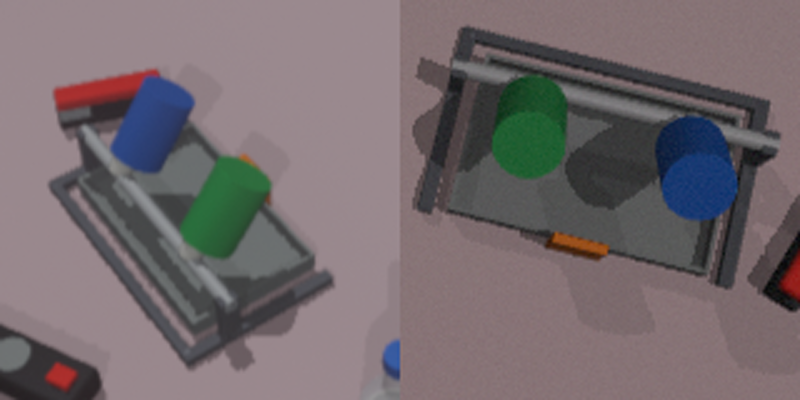

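Both cups hang at the same lean on their own pegs (top view: green end (530,145), blue end (698,187)), tab at (578,243). A quick numeric check of these against the expected seated poses.

```bash
python3 -c "
from h import *
for y in(.07,-.07): print(proj('top',rack2w(R,(-.0418,y,.138))))
print(proj('top',rack2w(R,(-.095,0,.05))))"
```

```text
[330.90544813 187.95121803]
[398.74237961 204.70715578]
[352.00460966 227.01243512]
```

Seen: (332,188), (399.2,204.8) and (351,227). All match within about 1 px.

```bash
python3 -c "
from cell import manip; print(manip.finish_job())"
```

```text
the job is handed in; nothing more can be done
None
```

The tray is pushed fully home and both cups hang seated on their own pegs (blue right, green left), matching the expected seated positions within about 1 px in the top view; the job was handed in at about 26 s, with the bottle, pen pot and stapler never approached.

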